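# Shut and bar the model case

## Task

The finished model is in its wooden case: push the sliding lid fully shut with your fingertips, without slamming it, and then push the metal retaining bar round until it lies fully across the end of the shut lid. Only push: do not pinch the lid's raised lip or the bar, do not lift anything, and leave the model and everything else on the bench where it is.

Things in the scene. Friction and masses are not known exactly. Their poses are not given: they have to be found in the camera images.
- case: Wooden model case, fixed. Origin: centre of its underside, on the bench; x = width (120 mm over all), y = length. Side walls 16 mm thick, 74 mm high, from y = -126 to +136 mm; they stick out as two ears, 88 mm apart, past the +y end wall (58 mm high, outer face at y = 110 mm), over which the lid slides out.
- lid (a joint): How far the lid stands open, in m: 0 = fully shut against its stop, 0.15 = farthest; it moves along the case's +y as it opens. The lid is a plywood board 86 x 220 x 8 mm sliding between the side walls, top 68 mm above the bench. It moves stiffly (about 1.5 N) and stays where it is left.
- lip_face (a point): Centre of the outer face (looking to the case's +y) of the raised lip on the lid's outer end: push here along the case's -y to shut the lid. The lip is 78 mm wide along the case's x, 12 mm thick and 26 mm high, from 68 to 94 mm above the bench; this point is at 81 mm. Pressing its outer and inner faces at once counts as pinching.
- bar (a joint): Angle of the retaining bar about its upright pivot, rad: 0 = fully across the end of the case, along the case's +x, at its stop; it grows anticlockwise seen from above: at 1.57 the bar points along the case's +y, away from the case, and beyond that leans out to its -x side. It needs about 0.06 N m and stays where it is left.
- bar_pivot (a point): The bar's pivot, on top of the ear at the case's -x side: 52 mm to -x and 122 mm to +y of the case's origin, 76 mm above the bench.
- bar_end (a point): Centre of the bar's free end, 95 mm from the pivot axis. The bar is aluminium, 12 mm thick, 26 mm high (76.5 to 102.5 mm above the bench). Its x axis runs from pivot to end; its y axis points to the outer face, the one to push to swing the bar shut. When shut, 6 mm stay free between bar and shut lip.
- model: Grey model deck section with thin railings, 36 x 100 mm, 37 mm high, lying loose on the 8 mm thick floor of the case under the lid; origin: centre of its underside.
- paint_jar: Small green glass jar with black cap, 36 mm across, 45 mm high, standing at the case's -x side; origin: centre of its underside.
- thinner_jar: Clear glass jar with white cap, 44 mm across, 55 mm high, standing at the case's +x side; origin: centre of its underside.
- glue_bottle: White bottle, 44 mm across, 100 mm high, at the case's +x side; origin: centre of its underside.
- spanner: Steel spanner, 90 mm long, lying on the bench past the case's +y end, often beneath the open lid; origin: centre of its underside.
- screwdriver: Screwdriver with yellow handle, 160 mm long, lying to the left; origin: centre of its underside.
- file: Flat steel file, 150 mm long, about 10 mm high, lying to the right; origin: centre of its underside.
- brush_cup: Green pot with brushes, 68 mm across, 170 mm high with the brushes, standing to the right; origin: centre of its underside.
There are look-alikes about, which are no part of the job. What is shaped like the model but orange is not meant.

How it is judged:
By the outcome, as a careful person would: the job done as asked, in the order asked, and still so for the second after the job is handed in, with the robot touching nothing.
It also fails if it takes over 48 s, if anything falls off the work surface, if the arm or the gripper's body presses on something with over 40 N, if the wrist force passes 120 N, or if a joint passes its speed limit or range.

## Robot

A 6-joint arm with a two-finger parallel gripper is mounted at the origin on the work surface. World frame = base frame: x ahead of the robot, y to its left, z up, the work surface at z = 0. Lengths are in m, angles in rad, forces in N, time in s.
With the tool pointing down it reaches from about 0.275 to 0.875 m from the base axis. Payload 12.5 kg.
Tool frame: the origin (TCP) lies at the very end of the fingers, on their centre line; the grasp point (between the pads) lies 19 mm behind it; z points along the fingers, y is the line along which they close (so a half turn about z gives the same grasp; the last joint's range is limited). The gripper opens to 85 mm and grips with 20 to 120 N. Pads are 22 mm wide; open, the fingers measure 114 mm over their backs; the gripper's body (76 mm by 85 mm) begins 54 mm behind the grasp point. The pads swing forward as they close: fully open they stand 13 mm farther back than shut.
Start: joints at [-1.237, 0.351, 1.652, -0, 1.139, -0.085], TCP at [0.224, -0.502, 0.193] pointing down, gripper open.
Joint ranges: [-2.75, 2.75], [-0.79, 2.1], [0.01, 2.65], [-1.57, 4.71], [0.07, 3.14], [-2.87, 2.87]. Speed limits (rad/s): [2.22, 2.22, 2.79, 3.14, 3.14, 3.14].

## Interface

Orientations are given as a 3x3 rotation matrix whose columns are the frame's x, y, z axes.
In Python, from bench import manip gives the robot as it stands. Calls block until the motion is done:
- manip.move_ptp(position, orientation): joint-space move of the TCP to a pose.
- manip.move_l(position, attitude=None, max_speed=0.15): straight line of the TCP; attitude=None keeps the orientation; max_speed is the mean speed in m/s.
- manip.move_j(angles): joint-space move.
- manip.set_gripper(opening, effort=None): opening from 0.0 (shut) to 1.0 (fully open); effort is the grip in N (None keeps the last); returns when the fingers have stopped.
- manip.dwell(seconds).
- manip.inverse_kinematics(position, orientation): joint angles nearest the present ones, or None.
- manip.grab_frame(name): name is "scene" or "top"; returns (picture, depth): 480x640x3 uint8, red, green, blue; 480x640 float32, m along the optical axis (not along the pixel's ray), 0 where there is no reading.
- manip.get_calibration(name): a dict with "camera_matrix" (3x3 intrinsics, pixels), "R" (3x3) and "t" (3): a world point X has camera coordinates R X + t. Camera axes: x right, y down, z forward; pixel columns grow to the right and rows downward; lengths in m; the calibration is good to about 2 mm. A picture is of the moment at which its call begins. get_calibration takes no time and is no camera call.
A pose or a line that the arm cannot do raises manip.Unreachable and nothing moves.
- manip.sign_off(): hands the job in; it is judged then, once.
Trained networks look in the newest picture that a camera, given by its name, has taken for a name from the list of things; names that differ only in an ending like _2 or _b are one class to them, and where a whole thing is asked for, a point or a joint stands for the part that bears it (a point fixed in the world has none). Each returns a list of dicts, best first, with "confidence" (0 to 1); they miss things now and then, are a little off and sometimes report something else, mostly with a low value. They report only what shows in the picture. A call takes as long as a camera call. They do not tell look-alikes from the thing itself.
- manip.look_for(camera, name): "at" ([x, y, z] in m, in world coordinates, good to about 4 mm: the middle of the surface that is visible of it).
Readings, each from a call of its own:
- manip.current_time(): time.
- manip.current_qpos(): joint angles.
- manip.current_joint_vel(): joint speeds.
- manip.current_joint_torque(): joint torques, N m.
- manip.current_ee_pos(): TCP position.
- manip.current_tcp_rot(): TCP orientation.
- manip.current_force(): force on the tool from outside, world axes, zero at the start.
- manip.current_ft_torque(): the same for the moment, N m.
- manip.current_grip_width(): opening from 0.0 (shut) to 1.0 (fully open).
- manip.current_grip_force(): force on a finger pad.
Only numpy, scipy, OpenCV 4.12 (cv2) and the standard library are available. Lean on these libraries where they do the work, as an engineer would, in place of code of your own. Each camera call takes 0.05 s, during which the arm holds its last target. There are 200 camera calls.

## Working session

There is one attempt and no reset: what is moved stays moved. The work goes in short steps, each a Python script; the robot and the scene stay as the last script left them, time stands still between calls to the robot, and variables do not carry over. Pictures are saved under pics/ and viewed, at most 10 in all, crops included, and the job is handed in when it is done.

```bash
mkdir -p pics
python3 - <<'E'
from bench import manip
import cv2,numpy as np
for c in("scene","top"):
    p,d=manip.grab_frame(c); cv2.imwrite(f"pics/{c}0.png",p[:,:,::-1]); np.savez(f"pics/{c}0.npz",p=p,d=d)
    k=manip.get_calibration(c); K=k["camera_matrix"]
    for n in("case","lid","lip_face","bar","bar_pivot","bar_end","model","paint_jar","glue_bottle","thinner_jar","brush_cup"):
        for r in manip.look_for(c,n)[:3]:
            a=np.array(r["at"]);q=K@(k["R"]@a+k["t"]); print(c,n,round(r["confidence"],2),a.round(3),(q[:2]/q[2]).round())
print(manip.current_time())
E
```

```text
scene case 0.58 [ 0.584 -0.092  0.068] [265. 237.]
scene lid 0.94 [ 0.583 -0.048  0.065] [273. 247.]
scene lip_face 0.7 [ 0.584 -0.05   0.068] [272. 246.]
scene bar 0.81 [0.523 0.008 0.094] [307. 240.]
scene bar_pivot 0.97 [ 0.582 -0.09   0.066] [266. 238.]
scene bar_pivot 0.25 [0.525 0.009 0.095] [307. 240.]
scene bar_end 0.6 [0.404 0.395 0.02 ] [469. 358.]
scene bar_end 0.57 [0.522 0.008 0.095] [308. 240.]
scene model 0.95 [0.458 0.111 0.016] [357. 284.]
scene model 0.87 [ 0.262 -0.237  0.019] [348. 199.]
scene model 0.65 [0.685 0.124 0.016] [263. 322.]
scene glue_bottle 0.91 [ 0.69  -0.279  0.052] [198. 220.]
scene glue_bottle 0.48 [0.524 0.008 0.094] [307. 241.]
scene thinner_jar 0.94 [ 0.696 -0.095  0.036] [220. 261.]
scene brush_cup 0.95 [ 0.626 -0.396  0.074] [207. 189.]
top case 0.85 [ 0.572 -0.127  0.069] [372. 219.]
top case 0.46 [ 0.58  -0.068  0.07 ] [347. 216.]
top lid 0.68 [ 0.58  -0.068  0.07 ] [347. 216.]
top lid 0.48 [ 0.515 -0.003  0.101] [319. 240.]
top lip_face 0.73 [ 0.58  -0.072  0.065] [349. 216.]
top lip_face 0.27 [ 0.516 -0.     0.099] [318. 240.]
top bar 0.6 [0.518 0.004 0.1  ] [316. 239.]
top bar_pivot 0.96 [ 0.574 -0.13   0.069] [374. 218.]
top bar_end 0.62 [0.515 0.001 0.102] [317. 240.]
top model 0.86 [0.68  0.117 0.022] [271. 180.]
top model 0.84 [0.453 0.099 0.02 ] [277. 272.]
top model 0.69 [ 0.581 -0.215  0.026] [407. 220.]
top paint_jar 0.65 [ 0.472 -0.185  0.044] [396. 263.]
top glue_bottle 0.7 [ 0.678 -0.29   0.069] [440. 176.]
top thinner_jar 0.62 [ 0.687 -0.112  0.057] [365. 174.]
top brush_cup 0.72 [ 0.614 -0.414  0.084] [495. 201.]
1.2
```

View pics/top0.png

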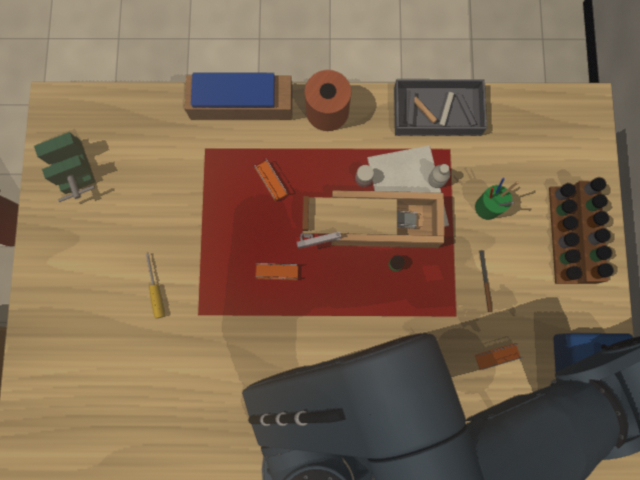

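View pics/scene0.png

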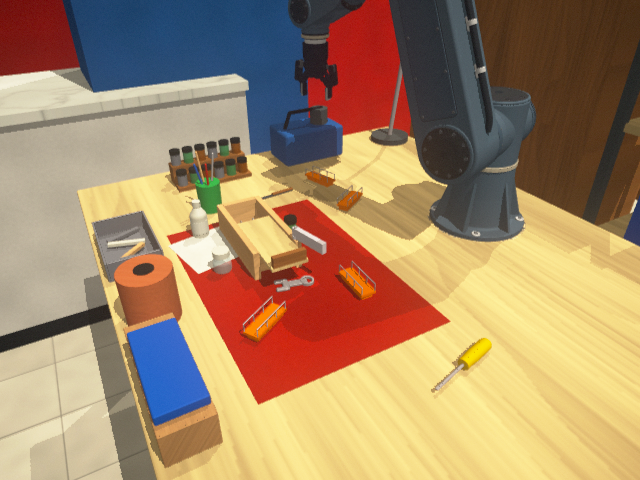

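The top view shows the case at (375,218) and the lid open to the left, with its lip at about (306,215). The bar is at (320,240), with its pivot on the near ear at about (338,238). Possible confusions are the orange models at (270,180), (277,271) and (497,356), which are decoys. The grey model at (409,219) is in the case, and the aluminium strip at (320,240) is the bar. The spanner lies under the lid. Next I'll fit the poses from depth.

```bash
cat > h.py <<'E'
from bench import manip
import cv2,numpy as np
def cloud(c,p,d):
    k=manip.get_calibration(c);K=k["camera_matrix"]
    v,u=np.mgrid[:480,:640];X=np.stack([(u-K[0,2])/K[0,0]*d,(v-K[1,2])/K[1,1]*d,d],-1)
    return (X-k["t"])@k["R"]
def layer(W,lo,hi,d):
    m=(W[...,2]>lo)&(W[...,2]<hi)&(d>0)&(W[...,0]>.42)&(W[...,0]<.7)&(W[...,1]>-.27)&(W[...,1]<.1)
    return m
E
python3 - <<'E'
from h import *
for c in("top","scene"):
    z=np.load(f"pics/{c}0.npz");W=cloud(c,z["p"],z["d"])
    print(c,"table z",np.median(W[...,2][layer(W,-.02,.02,z["d"])]))
    for n,lo,hi in(("wall",.0715,.0785),("lid",.063,.0705),("lip",.084,.097),("bar",.098,.108)):
        m=layer(W,lo,hi,z["d"]);P=W[m]
        lab=cv2.connectedComponentsWithStats(m.astype(np.uint8))
        for i in range(1,lab[0]):
            Q=W[lab[1]==i]
            if len(Q)<12: continue
            r=cv2.minAreaRect(Q[:,:2].astype(np.float32)*1000)
            print(n,len(Q),np.round(r[0],1),np.round(r[1],1),round(r[2],1),"z",Q[:,2].mean().round(4),"px",lab[3][i].round(),"corners",cv2.boxPoints(r).round().astype(int).tolist())
p=np.load("pics/top0.npz")["p"]
cv2.imwrite("pics/crop0.png",cv2.resize(p[175:260,290:460,::-1],None,fx=4.5,fy=4.5,interpolation=2))
E
```

```text
top table z 0.002991728165195732
wall 546 [ 628.5 -151.4] [233.8  22.7] 88.9 z 0.075 px [381. 194.] corners [[615, -268], [638, -268], [642, -35], [619, -34]]
wall 21 [ 613.3 -144.2] [10.4 25.6] 27.1 z 0.0729 px [380. 202.] corners [[603, -135], [615, -158], [624, -153], [612, -130]]
wall 12 [603.7   6.5] [12.3  7.2] 26.9 z 0.0731 px [316. 206.] corners [[597, 7], [600, 1], [611, 6], [608, 13]]
wall 13 [595.9 -79.7] [19.5  8.2] 9.1 z 0.0731 px [352. 209.] corners [[586, -77], [587, -85], [606, -82], [605, -74]]
wall 26 [584.1 -96.1] [29.7 17.5] 14.9 z 0.0732 px [360. 212.] corners [[568, -91], [572, -108], [601, -101], [596, -84]]
wall 19 [582.7  -4.8] [20.1 15.4] 50.8 z 0.0732 px [321. 214.] corners [[570, -8], [582, -17], [595, -2], [583, 8]]
wall 12 [589.6 -48.7] [ 4.8 16.7] 88.6 z 0.0729 px [339. 211.] corners [[581, -51], [598, -51], [598, -47], [581, -46]]
wall 21 [ 560.7 -143.9] [26.3 11.3] 30.1 z 0.0733 px [380. 223.] corners [[547, -146], [552, -155], [575, -142], [569, -132]]
wall 13 [563.6 -52.9] [10.2 12. ] 47.4 z 0.0728 px [341. 222.] corners [[556, -53], [565, -61], [57
[... 1283 characters left out ...]
6.5] [ 8.4 78.5] 85.3 z 0.075 px [289. 261.] corners [[542, 36], [620, 29], [621, 37], [543, 44]]
lid 1683 [ 583.8 -112.3] [118.  307.7] 2.3 z 0.0677 px [268. 239.] corners [[519, 39], [531, -268], [649, -264], [637, 44]]
lid 25 [ 635.9 -220.2] [86.1  2.3] 88.6 z 0.0671 px [226. 220.] corners [[634, -263], [636, -263], [638, -177], [636, -177]]
lip 175 [516.9   1.6] [ 15. 102.] 14.6 z 0.0904 px [308. 241.] corners [[497, 49], [522, -50], [537, -46], [511, 53]]
lip 258 [581.   31.7] [16.3 79.6] 89.5 z 0.0911 px [288. 255.] corners [[541, 24], [621, 23], [621, 39], [541, 40]]
bar 188 [517.2   1. ] [ 15.7 101. ] 14.7 z 0.1017 px [309. 236.] corners [[497, 48], [522, -50], [538, -46], [512, 52]]
```

View pics/crop0.png

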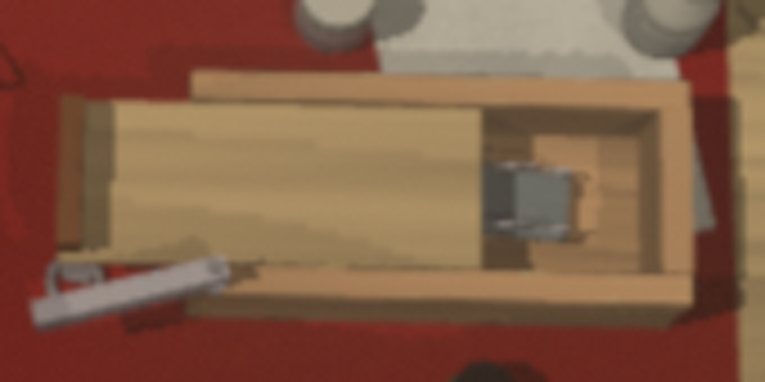

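The crop confirms the layout. The raised brown lip is at crop (70,170), the metal bar runs from (40,310) to (215,275) with its pivot at the right end, and the grey model is at (530,205).

The fit gives:

| Quantity | Value |
|---|---|
| Case origin | about (0.5785, -0.166) |
| Case yaw | about -1.1° |
| Lid opening | about 0.092 m |
| Bar angle | about 1.84 rad |

I'll push the lid first.

```bash
cat >> h.py <<'E'
O=np.array([.5785,-.166]);A=-np.radians(1.1)
R2=np.array([[np.cos(A),-np.sin(A)],[np.sin(A),np.cos(A)]])
def w(lx,ly,z): return [*(O+R2@[lx,ly]),z]
def rot(th,s=1): # tool y along s*(case angle th), z down
    y=np.append(R2@[np.cos(th),np.sin(th)],0)*s; z=np.array([0,0,-1.]); return np.stack([np.cross(y,z),y,z],1)
E
python3 - <<'E'
from h import *
print(manip.current_tcp_rot().round(2).tolist())
for s in(1,-1):
    print(s,[None if q is None else np.round(q,2).tolist() for q in(manip.inverse_kinematics(w(0,.26,.2),rot(0,s)),manip.inverse_kinematics(w(-.09,.19,.15),rot(1.84,s)))])
s=min((1,-1),key=lambda s:max(abs(manip.inverse_kinematics(p,rot(t,s))[5]) for p,t in((w(0,.26,.2),0),(w(-.09,.19,.15),1.84))))
print("s",s)
manip.set_gripper(0.)
manip.move_ptp(w(0,.255,.2),rot(0,s))
manip.move_l(w(0,.245,.078))
f0=manip.current_force();print(f0,manip.current_time())
n=R2@[0,1]
def push(y,v):
    manip.move_l(w(0,y,.078),max_speed=v); f=(manip.current_force()-f0)[:2]@n
    print(round(y,4),f.round(2),end="; "); return f
for y in(.225,.218,.212,.19,.16,.14): push(y,.04)
y=.14
while y>.108 and push(y,.015)<6: y-=.002
print(manip.current_time(),manip.current_ee_pos())
p,d=manip.grab_frame("top"); cv2.imwrite("pics/top1.png",cv2.resize(p[175:260,290:460,::-1],None,fx=4.5,fy=4.5,interpolation=2))
E
```

```text
[[0.91, 0.41, -0.0], [0.41, -0.91, 0.0], [-0.0, -0.0, -1.0]]
1 [[0.08, 0.42, 1.53, -0.0, 1.19, 0.1], [-0.04, 0.3, 1.84, -0.0, 1.0, -1.86]]
-1 [None, [-0.04, 0.3, 1.84, -0.0, 1.0, 1.28]]Traceback (most recent call last):
  File "<stdin>", line 5, in <module>
  File "<stdin>", line 5, in <lambda>
  File "<stdin>", line 5, in <genexpr>
TypeError: 'NoneType' object is not subscriptable
```

Run:
```python
from h import *
manip.set_gripper(0.)
manip.move_ptp(w(0,.255,.2),rot(0))
manip.move_l(w(0,.245,.078))
f0=manip.current_force();print(f0,manip.current_time())
n=R2@[0,1]
def push(y,v):
    manip.move_l(w(0,y,.078),max_speed=v); f=(manip.current_force()-f0)[:2]@n
    print(round(y,4),f.round(2),end="; "); return f
for y in(.225,.218,.212,.19,.16,.14): push(y,.04)
y=.138
while y>.108 and push(y,.015)<6: y-=.002
print(manip.current_time(),manip.current_ee_pos())
p,d=manip.grab_frame("top"); cv2.imwrite("pics/top1.png",cv2.resize(p[175:260,290:460,::-1],None,fx=4.5,fy=4.5,interpolation=2))
```

```text
[0.0459812  0.52016799 0.26788413] 5.3917
0.225 -0.48; 0.218 -0.09; 0.212 -1.4; 0.19 -1.24; 0.16 -1.33; 0.14 -0.38; 0.138 -0.15; 0.136 -0.61; 0.134 -1.25; 0.132 0.32; 0.13 -0.77; 0.128 -0.27; 0.126 -0.84; 0.124 -1.13; 0.122 -0.73; 0.12 -0.24; 0.118 -0.92; 0.116 -0.43; 0.114 -1.28; 0.112 -0.89; 0.11 -0.3; 13.1667 [ 0.58061654 -0.05612016  0.07800763]
```

View pics/top1.png

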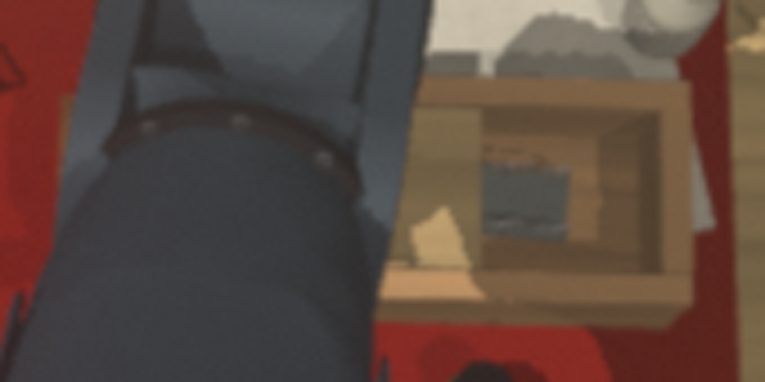

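The lid has not moved: its inner edge is still at crop x≈483 and the lip still shows at (68,100). I'll check from the scene camera where the fingers are.

Run:
```python
from h import *
p,d=manip.grab_frame("scene"); cv2.imwrite("pics/scene1.png",cv2.resize(p[130:330,170:410,::-1],None,fx=3,fy=3,interpolation=2))
np.savez("pics/scene1.npz",p=p,d=d)
print(manip.current_qpos(),manip.current_ee_pos(),manip.current_grip_width(),manip.current_force())
```

```text
[-1.76019977e-01  5.47652449e-01  1.66020654e+00  3.79715974e-06
  9.33745614e-01 -1.56788861e-01] [ 0.58059876 -0.05603497  0.07799587] -0.0025670029573566333 [-0.18885586 -0.42194584 -0.82338868]
```

View pics/scene1.png

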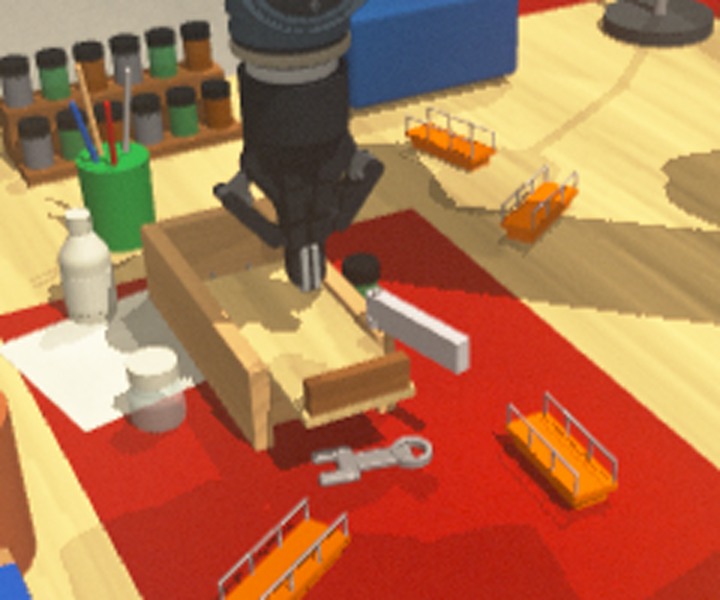

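The fingers seem to have passed above the lip without touching it. I'll measure the true tip height from depth.

Run:
```python
from h import *
k=manip.get_calibration("scene");K=k["camera_matrix"]
q=K@(k["R"]@np.array(manip.current_ee_pos())+k["t"]);print("TCP px",q[:2]/q[2])
z=np.load("pics/scene1.npz");W=cloud("scene",z["p"],z["d"])
for v in range(206,238,2): print(v,[W[v,u].round(3).tolist() for u in(270,274)],z["p"][v,274])
```

```text
TCP px [272.11518989 240.04118052]
206 [[0.584, -0.045, 0.172], [0.576, -0.043, 0.17]] [60 51 46]
208 [[0.585, -0.045, 0.167], [0.576, -0.045, 0.165]] [61 51 46]
210 [[0.586, -0.042, 0.164], [0.576, -0.044, 0.16]] [61 49 42]
212 [[0.585, -0.046, 0.157], [0.576, -0.046, 0.154]] [169 163 149]
214 [[0.586, -0.044, 0.153], [0.578, -0.042, 0.152]] [135 130 117]
216 [[0.586, -0.046, 0.147], [0.577, -0.043, 0.146]] [130 123 112]
218 [[0.586, -0.047, 0.142], [0.577, -0.045, 0.14]] [111 105  95]
220 [[0.585, -0.049, 0.135], [0.576, -0.048, 0.133]] [109 101  92]
222 [[0.585, -0.049, 0.13], [0.577, -0.046, 0.129]] [96 88 81]
224 [[0.586, -0.049, 0.125], [0.578, -0.045, 0.125]] [91 84 76]
226 [[0.585, -0.052, 0.118], [0.577, -0.047, 0.119]] [105  88  60]
228 [[0.556, -0.123, 0.068], [0.548, -0.119, 0.068]] [154 125  78]
230 [[0.56, -0.115, 0.068], [0.552, -0.11, 0.068]] [206 170 104]
232 [[0.565, -0.104, 0.07], [0.556, -0.101, 0.069]] [246 222 138]
234 [[0.568, -0.097, 0.069], [0.56, -0.091, 0.069]] [249 226 141]
236 [[0.571, -0.092, 0.067], [0.562, -0.088, 0.066]] [249 227 144]
```

The fingertips are really at z≈0.117 while the reported TCP is 0.078, so they are about 38 mm higher than reported (xy agrees). I'll rise, go back beyond the lip and descend with the correction. Before pushing I'll verify the tip height by depth.

```bash
cat >> h.py <<'E'
def tip(c="scene"):
    "lowest depth-seen finger height near the reported TCP xy"
    p,d=manip.grab_frame(c);W=cloud(c,p,d);e=manip.current_ee_pos()
    m=(np.hypot(W[...,0]-e[0],W[...,1]-e[1])<.02)&(d>0)&(W[...,2]>.03)&(W[...,2]<.16)
    Q=W[m];return np.percentile(Q[:,2],[0,2,5]).round(4) if len(Q) else None,Q[Q[:,2]<Q[:,2].min()+.02].mean(0).round(4),Q[:,:2].max(0).round(4),e
E
python3 - <<'E'
from h import *
manip.move_l(w(0,.11,.11),max_speed=.2)
manip.move_l(w(0,.25,.11),max_speed=.2)
print(tip())
manip.move_l(w(0,.25,.042),max_speed=.12)
print(tip(),manip.current_time())
p,d=manip.grab_frame("scene"); cv2.imwrite("pics/scene2.png",cv2.resize(p[170:330,210:410,::-1],None,fx=3.5,fy=3.5,interpolation=2))
E
```

```text
(array([0.1498, 0.1502, 0.1504]), array([0.5831, 0.092 , 0.1557]), array([0.5948, 0.0954]), array([0.58323055, 0.08292813, 0.10976905]))
(array([0.0807, 0.0865, 0.0897]), array([0.5851, 0.0911, 0.093 ]), array([0.6022, 0.1021]), array([0.58392363, 0.08388171, 0.04287674])) 15.2417
```

View pics/scene2.png

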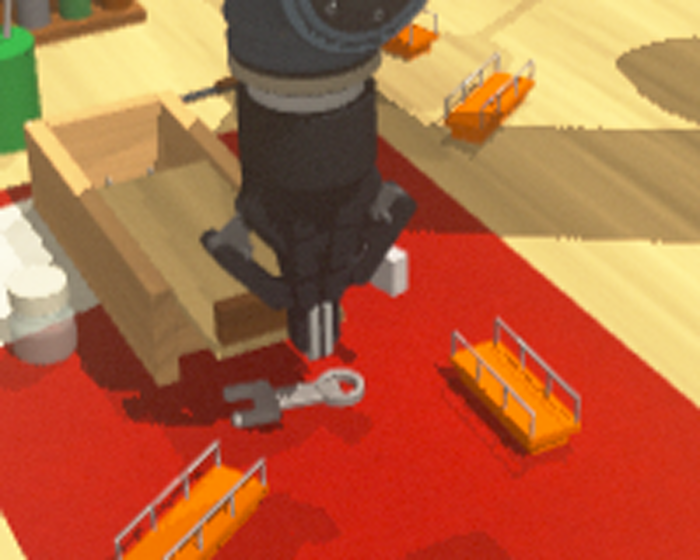

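The fingers now stand in front of the lip (crop (320,340)), with the tip at z≈0.081. Now I'll push.

Run:
```python
from h import *
f0=manip.current_force();n=R2@[0,1]
def push(y,v):
    manip.move_l(w(0,y,.040),max_speed=v); f=(manip.current_force()-f0)[:2]@n
    print(round(y,4),f.round(2),end="; "); return f
for y in(.23,.22,.21,.17,.14): push(y,.04)
y=.138
while y>.105 and push(y,.015)<5: y-=.002
manip.dwell(.2)
print(manip.current_time(),manip.current_ee_pos())
manip.move_l(w(0,.165,.040),max_speed=.1)
manip.move_l(w(0,.2,.11),max_speed=.2)
manip.move_ptp(w(-.13,.21,.11),rot(1.84))
print(manip.current_time(),manip.current_ee_pos())
for c in("scene","top"):
    p,d=manip.grab_frame(c); np.savez(f"pics/{c}3.npz",p=p,d=d)
    W=cloud(c,p,d)
    for nme,lo,hi in(("lip",.088,.0965),("bar",.099,.108)):
        m=layer(W,lo,hi,d);L=cv2.connectedComponentsWithStats(m.astype(np.uint8))
        for i in range(1,L[0]):
            Q=W[L[1]==i]
            if len(Q)>20: r=cv2.minAreaRect(Q[:,:2].astype(np.float32)*1000);print(c,nme,len(Q),cv2.boxPoints(r).round().astype(int).tolist())
p=np.load("pics/scene3.npz")["p"];cv2.imwrite("pics/scene3.png",cv2.resize(p[170:330,210:410,::-1],None,fx=3.5,fy=3.5,interpolation=2))
```

```text
0.23 0.49; 0.22 -0.73; 0.21 0.08; 0.17 0.98; 0.14 -0.33; 0.138 -0.02; 0.136 -0.46; 0.134 0.12; 0.132 0.03; 0.13 -0.04; 0.128 -0.13; 0.126 0.67; 0.124 -0.11; 0.122 0.56; 0.12 4.77; 0.118 18.31; 22.1083 [ 0.58081631 -0.0455457   0.04006435]
24.8667 [0.45258763 0.04630305 0.1096981 ]
scene lip 169 [[541, -53], [541, -70], [619, -70], [619, -53]]
scene lip 113 [[497, 48], [533, -48], [547, -42], [511, 53]]
scene bar 169 [[497, 49], [521, -52], [537, -48], [513, 52]]
top lip 33 [[597, -69], [620, -69], [620, -60], [597, -60]]
top lip 81 [[543, -69], [595, -69], [595, -58], [543, -57]]
top bar 53 [[520, -28], [526, -52], [537, -49], [531, -25]]
```

View pics/scene3.png

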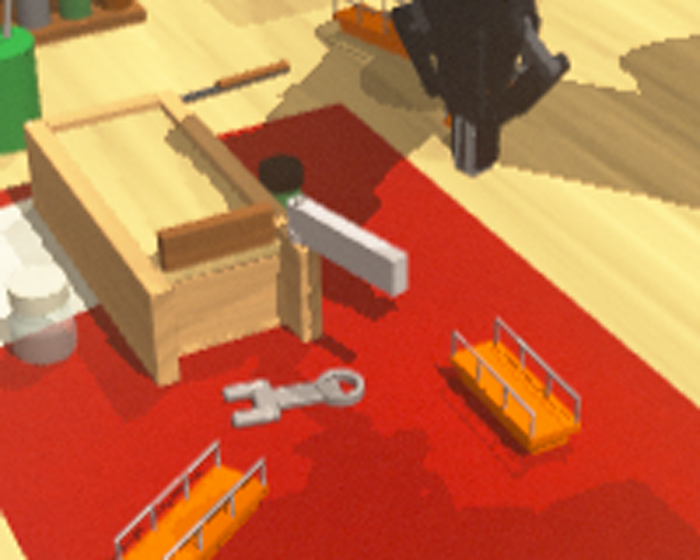

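The lid is shut: the lip face is flush at the case end (crop (215,235)), at y≈-0.057, and it resisted firmly at the stop. The bar still points out, running from (295,205) to (400,275). Now I'll swing the bar.

Run:
```python
from h import *
f0=manip.current_force()
def pose(th,off,z=.046,r=.07):
    c,s=np.cos(th),np.sin(th); return w(-.052+r*c-off*s,.122+r*s+off*c,z)
manip.move_l(pose(1.84,.045,.11),rot(1.84),max_speed=.2)
manip.move_l(pose(1.84,.045),max_speed=.12)
manip.move_l(pose(1.84,.018),max_speed=.05)
def swing(th,v):
    manip.move_l(pose(th,.016),rot(th),max_speed=v); f=(manip.current_force()-f0)[:2]@(R2@[-np.sin(th),np.cos(th)])
    print(round(th,2),f.round(2),end="; "); return f
for th in np.arange(1.75,.2,-.15):
    if swing(th,.05)>12: print("STUCK",th);break
else:
    th=.2
    while th>-.12 and swing(th,.02)<5: th-=.03
    manip.dwell(.2)
print(manip.current_time(),manip.current_ee_pos(),manip.current_force())
```

```text
1.75 1.2; 1.6 0.8; 1.45 0.35; 1.3 -0.18; 1.15 0.6; 1.0 -0.04; 0.85 1.3; 0.7 0.52; 0.55 -0.03; 0.4 -0.52; 0.25 -0.5; 0.2 -0.24; 0.17 0.27; 0.14 -0.28; 0.11 -0.4; 0.08 -0.36; 0.05 -0.5; 0.02 0.31; -0.01 7.55; 33.0 [ 0.59919641 -0.0279555   0.04599873] [0.71028835 6.9354326  0.52821492]
```

Firm contact at angle ≈0. I'll retreat straight out, rise and check.

Run:
```python
from h import *
manip.move_l(w(.018,.19,.046),max_speed=.12)
manip.move_l(w(.018,.22,.15),max_speed=.2)
manip.move_ptp([.42,.2,.2],rot(0))
for c in("scene","top"):
    p,d=manip.grab_frame(c);W=cloud(c,p,d)
    for nme,lo,hi in(("lip",.088,.0965),("bar",.099,.108)):
        m=layer(W,lo,hi,d);L=cv2.connectedComponentsWithStats(m.astype(np.uint8))
        for i in range(1,L[0]):
            Q=W[L[1]==i]
            if len(Q)>20: r=cv2.minAreaRect(Q[:,:2].astype(np.float32)*1000);print(c,nme,len(Q),cv2.boxPoints(r).round().astype(int).tolist(),round(r[2],1))
    cv2.imwrite(f"pics/{c}4.png",cv2.resize(p[150:330,200:440,::-1],None,fx=3,fy=3,interpolation=2))
print(manip.current_time())
```

```text
scene lip 39 [[541, -69], [618, -69], [618, -62], [541, -62]] 89.7
scene lip 145 [[522, -40], [622, -51], [624, -37], [523, -26]] 84.0
scene bar 176 [[522, -50], [623, -52], [623, -36], [522, -35]] 89.0
top lip 126 [[543, -69], [619, -70], [619, -58], [543, -57]] 89.6
top bar 192 [[523, -51], [624, -53], [624, -41], [523, -39]] 88.8
35.325
```

View pics/scene4.png

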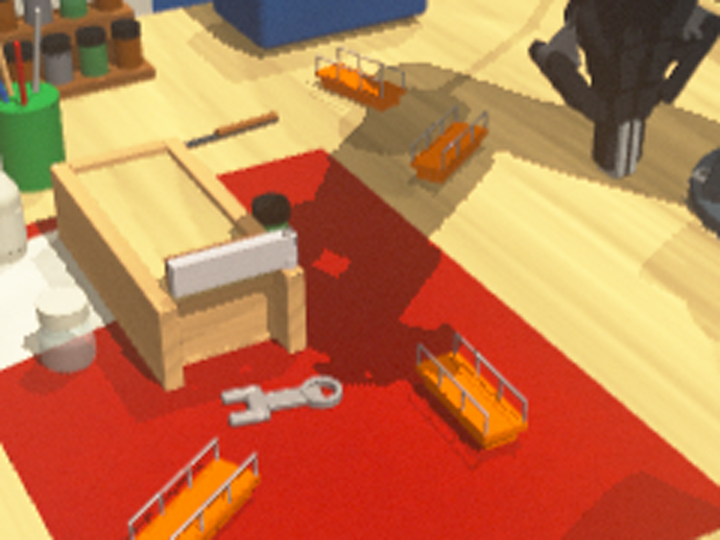

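View pics/top4.png

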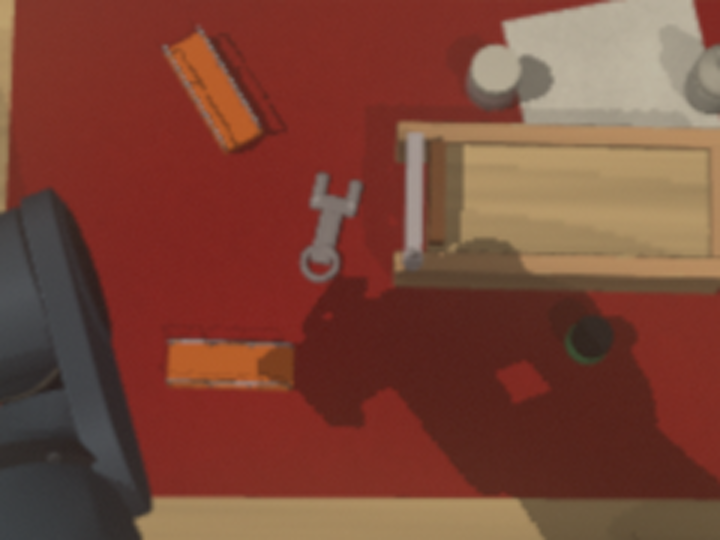

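Both pictures show the lid shut and the bar fully across its end (top crop x≈415, y 135–265), square to the case. The jars and spanner are where they were and the gripper is clear, so I'll hand in.

```bash
python3 -c "
from bench import manip
print(manip.sign_off())"
```

```text
the job is handed in; nothing more can be done
None
```

The lid is fully shut and the retaining bar lies fully across its end, done by pushing only and handed in at about 35 s; an earlier first push passed above the lip without touching it, because the fingertips sit about 38 mm higher than reported.

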